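# Stock the nursery caddy and hold it up level

## Robot

A 7-joint arm with a two-finger parallel gripper is mounted at the origin on the work surface. World frame = base frame: x ahead of the robot, y to its left, z up, the work surface at z = 0. Lengths are in m, angles in rad, forces in N, time in s.
With the tool pointing down it reaches from about 0.4 to 0.85 m from the base axis. Payload 10.4 kg.
Tool frame: the origin (TCP) lies at the very end of the fingers, on their centre line; the grasp point (between the pads) lies 19 mm behind it; z points along the fingers, y is the line along which they close (so a half turn about z gives the same grasp; the last joint's range is limited). The gripper opens to 87 mm and grips with 3 to 60 N. Pads are 19 mm wide; open, the fingers measure 117 mm over their backs; the gripper's body (75 mm by 190 mm) begins 51 mm behind the grasp point.
Start: joints at [1.321, 0.332, -0.065, 1.46, 0.022, 1.35, -0.088], TCP at [0.141, -0.609, 0.223] pointing down, gripper open.
Joint ranges: [-2.6, 2.6], [-0.5, 2.12], [-1.47, 1.34], [0.16, 2.42], [-1.27, 4.41], [0.06, 2.06], [-2.6, 2.6]. Speed limits (rad/s): [2.22, 2.22, 2.79, 2.79, 3.14, 3.14, 3.14].

## Interface

Orientations are given as a unit quaternion [x, y, z, w].
In Python, from bench import * gives the robot as it stands.
- The arm moves only by the tool carry_out, never from a script. Its argument "deltas" is a list of rows, each an object with "hand": the finger opening in mm, from 0 to 87; "dp": the shift along the tool's x, y, z each as a share of 250 mm, from -1 to 1, a list of three; "spin": the turn about the tool's z as a share of pi rad, from -1 to 1. In form: [{"hand": hand, "dp": [dx, dy, dz], "spin": spin}, ...]. A call has 1 to 20 rows; each row is the pose to reach, as a shift and turn from the pose commanded when the call began, along the tool's axes at that moment, turning the shorter way round; what a row does not reach only later rows make up. A row lasts 1/10 s, in which the tool goes at most 50 mm and 8.59 degrees, less where a joint would pass 70% of its speed; a pose out of reach is approached as far as the arm can. A call with a number of a shift or a turn outside -1 to 1 is refused whole. A call with a gripper value outside its range is refused whole. The fingers move at their own pace and stop on an object; "force" is the grip in N (left out, the last holds). Time passes only in rows, so rows that repeat a pose let the fingers close. It gives the time, the measured TCP pose, the force, the opening and the grip force at its end, in the units of the state.
- read_state(): the state, without advancing time (a new reading comes with each control period).
- camera(name): name is "scene" or "top" or "wrist"; returns the picture (400x640x3 uint8, red, green, blue); there is no depth.
- get_calibration(name): a dict with "fx", "fy", "cx", "cy" (pixels), "R" (3x3) and "t" (3): a world point X has camera coordinates R X + t; the wrist camera has in their place "mount" (4x4, takes a point from camera to tool coordinates, whose origin is the TCP and whose axes are the flange's). Camera axes: x right, y down, z forward; pixel columns grow to the right and rows downward; lengths in m; the calibration is good to about 2 mm. A picture is of the moment at which its call begins: read the wrist's pose just before it. get_calibration takes no time and is no camera call.
- close_job(): hands the job in; it is judged then, once.
The state is a dict: "time": time; "joint_positions": joint angles; "joint_vel": joint speeds; "joint_torque": joint torques, N m; "ee_pos": TCP position; "eef_rot": TCP orientation; "ft_force": force on the tool from outside, world axes, zero at the start; "torque": the same for the moment, N m; "width": finger opening in m; "grip_force": force on a finger pad.
Only numpy, scipy, OpenCV 4.12 (cv2) and the standard library are available. Lean on these libraries where they do the work, as an engineer would, in place of code of your own. Each camera call takes 0.05 s, during which the arm holds its last target. There are 200 camera calls.

## Task

Stand the tall slim lotion bottle upright in the round hole of the grey nursery caddy, lowering it all the way to the bottom before you let go of it. Then take the caddy by its wooden handle, lift it about ten centimetres clear of the table and keep it there still and level for three seconds; finish while still holding it in the air. Do not tip the caddy or drop the bottle, keep the pot and the tin in their places in the caddy, and leave everything else on the table where it is.

Things in the scene. Friction and masses are not known exactly. Their poses are not given: they have to be found in the camera images.
- caddy: Grey plastic caddy, loose: open tub 150 (x) by 300 (y) by 85 mm high. Origin: centre of its underside, z up. Partitions at y = -60 and +60 mm: bottle hole in the -y end, tin in the middle under the handle, pot in the +y end. Tub and handle weigh 0.40 kg, centre of mass 10 mm off-centre towards the hole end; fully loaded about 0.75 kg, balancing about 20 mm towards the hole end.
- caddy_handle: The caddy's handle, rigid with the tub, same origin and axes. Flat-sided beech bar along y, 14 mm thick (x), 22 mm high, centre 178 mm and top 189 mm above the underside, on uprights at y = -64 and +64 mm (12 mm along y, 26 mm along x); 116 mm of bar is free between them.
- grip (a point): Middle of the handle bar: on the caddy's centre line, 178 mm above its underside. Axes as caddy.
- hole (a point): Centre of the mouth of the bottle hole: round, 47 mm across, at x = 0, y = -104 mm of the caddy, 76 mm above its underside, 9 mm below the rim. The deck is 10 mm thick with a 2 mm chamfer; the bottle passes through it and stands on the tub's floor, 4 mm above the underside. Axes as caddy.
- lotion: Lotion bottle, the tall slim one: white plastic, 165 mm high, round body 43 mm across up to 108 mm, a shoulder narrowing to a round white cap 32 mm across from 124 mm to 165 mm. Stands upright on the table. Origin: centre of its underside; z along its axis. About 0.2 kg.
- pot: Small closed glass pot with a white lid, 53 mm across, 56 mm high, standing loose in the caddy's +y end compartment. Origin: centre of its underside. About 0.1 kg. It stays in the caddy.
- tin: Flat round aluminium tin, 64 mm across, 32 mm high, lying loose in the caddy's middle compartment under the handle. Origin: centre of its underside. About 0.05 kg. It stays in the caddy.
- feeding: Bystander: short wide feeding bottle, 62 mm across, 122 mm high, clear with a white collar, standing. Origin: centre of its underside.
- can: Bystander: powder can, 67 mm across, 108 mm high, pale paper with a white lid, standing. Origin: centre of its underside.
- jar: Bystander: closed glass jar with a wooden lid, 72 mm across, 96 mm high, standing behind the other bottles. Origin: centre of its underside.
- teether: Bystander: silicone teether, a flat ring 70 mm across with two ears, 12 mm thick, lying flat on the left. Origin: centre of the ring's underside.
- rattle: Bystander: blue plastic dumbbell rattle, 134 mm long, 40 mm thick, lying at the back of the table. Origin: under the middle of its bar.
- hairbrush: Bystander: wooden hairbrush, 183 mm long, 28 mm high, lying bristles down near the robot. Origin: on the table under its middle.

How it is judged:
On the way, in this order (a step that is already met when the one before it is completed fails the run):
1. the lotion bottle stands on the bottom of the hole, let go, while the caddy is still on the table (z of lotion in the frame of caddy below 0.012 m and horizontal distance between lotion and hole below 0.012 m and angle between the z axis of lotion and the z axis of caddy, either way round below 0.12 rad and contact force between the fingers and lotion below 0.1 N and height (world z) of caddy below 0.01 m and linear speed of lotion below 0.03 m/s), for 0.2 s.
2. the loaded caddy is held by its handle, clear of the table, still and level (height (world z) of caddy between 0.06 and 0.16 m and angle between caddy's own z axis and vertical below 0.08 rad and linear speed of caddy below 0.03 m/s and angular speed of caddy below 0.2 rad/s and contact force between the fingers and caddy_handle above 2 N and contact force between caddy and feeding below 0.3 N and contact force between caddy and can below 0.3 N and contact force between caddy and jar below 0.3 N and z of lotion in the frame of caddy below 0.012 m and horizontal distance between lotion and hole below 0.012 m and angle between the z axis of lotion and the z axis of caddy, either way round below 0.12 rad and z of pot in the frame of caddy between -0.005 and 0.03 m and y of pot in the frame of caddy between 0.06 and 0.15 m and z of tin in the frame of caddy between -0.005 and 0.03 m and y of tin in the frame of caddy between -0.06 and 0.06 m), for 1.8 s.
At the end, for the whole second after the job is handed in: Caddy gripped by its handle, underside 60 to 160 mm above the table, level within 4.5 degrees, still (30 mm/s, 0.2 rad/s), carried by nothing else; lotion bottle on the bottom of its hole (within 12 mm) and upright in it; pot and tin in their compartments; so held for 1.8 s before the end (all of step 2); the arm keeps its last pose, push and grip.
It fails at once if the caddy is tipped by more than 15 degrees (angle between caddy's own z axis and vertical above 0.26 rad).
It fails at once if the lotion bottle is dropped or knocked over (angle between lotion's own z axis and vertical above 0.5 rad or (contact force between the fingers and lotion below 0.05 N and linear speed of lotion above 0.5 m/s)).
It fails at once if a bystander is shifted by more than 30 mm (distance of any of feeding, can, jar, teether, rattle, hairbrush from where it was at the start of the episode above 0.03 m).
It also fails if it takes over 64 s, if anything falls off the work surface, if the arm or the gripper's body presses on something with over 40 N, if the wrist force passes 120 N, or if a joint passes its speed limit or range.

## Working session

There is one attempt and no reset: what is moved stays moved. The work goes in short steps, Python scripts to look and compute and a tool call to move; the robot and the scene stay as the last step left them, time stands still between calls to the robot, and variables do not carry over. Pictures are saved under pics/ and viewed, at most 10 in all, crops included, and the job is handed in when it is done.

Besides the shell and the picture viewer there is one more tool, called by a JSON object that holds its "name" and its "arguments". carry_out: Moves the arm, as the interface text tells. Its arguments: {"type":"object","properties":{"deltas":{"type":"array","items":{"type":"object","properties":{"hand":{"type":"number"},"dp":{"type":"array","items":{"type":"number","minimum":-1,"maximum":1}},"spin":{"type":"number","minimum":-1,"maximum":1}}}},"force":{"type":"number"}},"required":["deltas"]}

```bash
mkdir -p pics; cat > h.py <<'E'
from bench import *
import numpy as np, cv2
from scipy.spatial.transform import Rotation as Ro
def ray(n,u,v,z):
    c=get_calibration(n);R=np.array(c["R"]);t=np.array(c["t"])
    o=-R.T@t;d=R.T@np.array([(u-c["cx"])/c["fx"],(v-c["cy"])/c["fy"],1])
    return o+d*(z-o[2])/d[2]
def proj(n,X):
    c=get_calibration(n);p=np.array(c["R"])@np.array(X)+np.array(c["t"])
    return [c["fx"]*p[0]/p[2]+c["cx"],c["fy"]*p[1]/p[2]+c["cy"]]
def save(n,f):
    im=camera(n);cv2.imwrite("pics/"+f,im[:,:,::-1]);return im
E
python3 - <<'E'
from h import *
for n in("scene","top"):
    save(n,n+"0.png");c=get_calibration(n);print(n,c["fx"],-np.array(c["R"]).T@np.array(c["t"]),np.array(c["R"]).round(2).tolist())
s=read_state();print(s["ee_pos"],Ro.from_quat(s["eef_rot"]).as_matrix().round(3).tolist(),s["ft_force"],s["time"])
E
```

```text
scene 391.93957057502985 [1.27178318 0.11106219 0.96705966] [[-0.13, 0.99, 0.0], [0.73, 0.09, -0.68], [-0.67, -0.09, -0.73]]
top 442.40312341827735 [0.41527842 0.02440351 1.26983088] [[0.03, -1.0, 0.03], [-0.99, -0.03, -0.1], [0.1, -0.02, -0.99]]
[ 0.14044649 -0.60868764  0.22185206] [[0.974, 0.225, -0.0], [0.225, -0.974, 0.001], [-0.0, -0.001, -1.0]] [ 0.28689403 -0.22606854 -0.02487745] 0.1
```

View pics/top0.png

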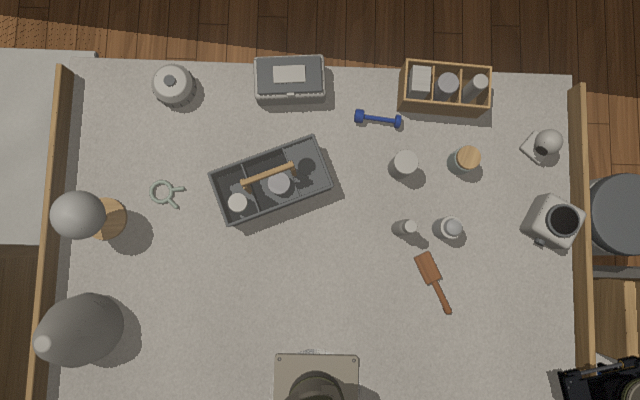

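View pics/scene0.png

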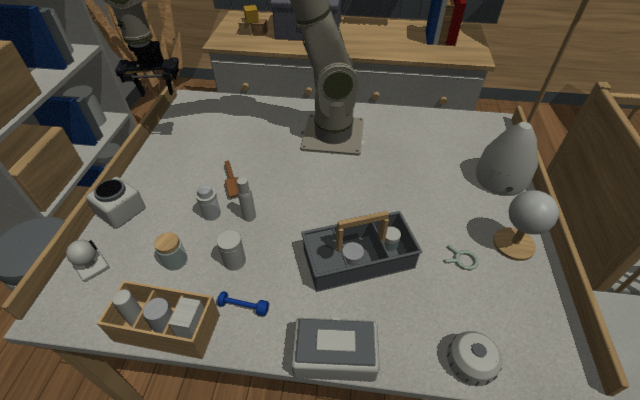

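Top view: lotion cap is near (409,227), feeding bottle (451,228), can (405,163), and the caddy hole end is at (306,168) with the handle from (243,182) to (294,166). In the scene view the lotion cap is at (243,182). I'll enlarge both views to get exact pixels.

```bash
python3 - <<'E'
import cv2,numpy as np
t=cv2.imread("pics/top0.png");s=cv2.imread("pics/scene0.png")
a=cv2.resize(t[125:275,200:350],(600,600),interpolation=3)
cv2.imwrite("pics/c1.png",cv2.resize(t[130:250,200:360],(800,600),interpolation=2))
l=cv2.resize(t[210:250,385:435],(400,320),interpolation=2)
m=cv2.resize(s[170:230,215:265],(400,480),interpolation=2)
o=np.zeros((480,800,3),np.uint8);o[:320,:400]=l;o[:,400:]=m;cv2.imwrite("pics/c2.png",o)
E
```

```text
(no output)
```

View pics/c1.png

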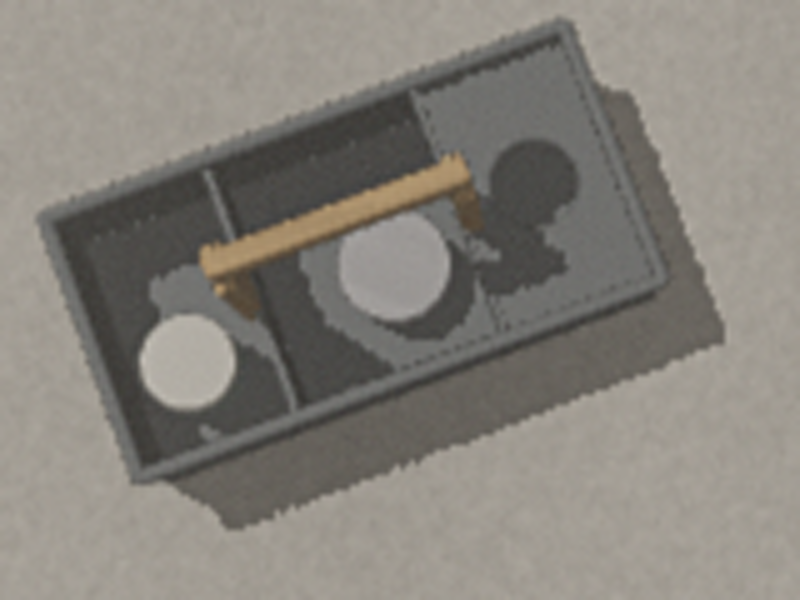

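View pics/c2.png

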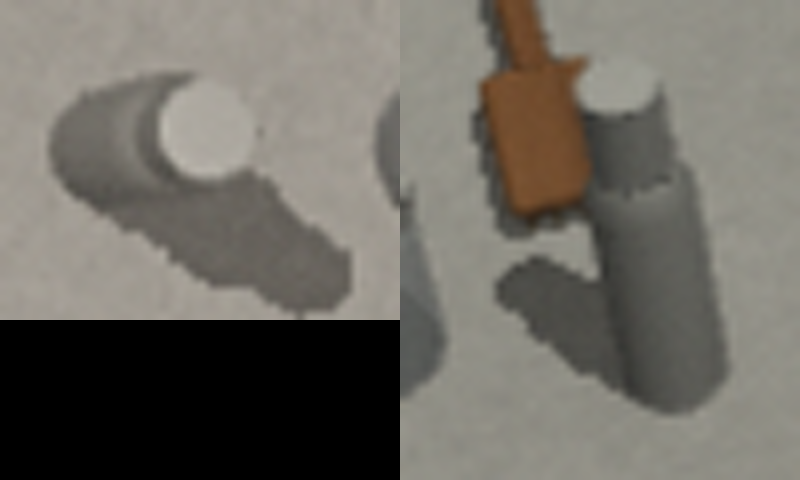

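Crop 1: hole centre is at about (534,182), rim corners at (38,216), (568,18), (666,280), (138,482), and the handle top runs from (204,250) to (464,160). Crop 2: the lotion cap centre is at (207,130) in the top view and (619,86) in the scene view.

```bash
python3 - <<'E'
from h import *
L1=ray("top",385+207/8-.44,210+130/8-.44,.165);L2=ray("scene",215+219/8-.44,170+86/8-.44,.165)
print("lotion",L1,L2)
q=lambda x,y,z:ray("top",200+x/5-.4,130+y/5-.4,z)
C=[q(x,y,.085) for x,y in((38,216),(568,18),(666,280),(138,482))]
print("corners",np.round(C,4).tolist());c=np.mean(C,0)
for i in range(4):d=C[(i+1)%4]-C[i];print(np.linalg.norm(d),np.degrees(np.arctan2(d[1],d[0])))
yv=(C[0]-C[1]+C[3]-C[2]);yv/=np.linalg.norm(yv);print("c",c,"y",yv)
print("hole meas",q(534,182,.076),"pred",c-.104*yv)
print("handle",q(204,262,.189),q(464,164,.189),"pred",c+.07*yv,c-.07*yv)
for n,p,z in(("feeding",(450,227),.122),("can",(405,162),.108),("jar",(468,156),.096)):print(n,ray("top",*p,z))
E
```

```text
lotion [ 0.46897091 -0.22559015  0.165     ] [ 0.47117412 -0.22539703  0.165     ]
corners [[0.6004, 0.3069, 0.085], [0.7185, 0.025, 0.085], [0.5757, -0.032, 0.085], [0.459, 0.2466, 0.085]]
0.30564553541394224 -67.25702410370297
0.15375872712845046 -158.2260574456657
0.3020765415636609 112.7409889711517
0.15372931288199906 23.10398988446432
c [0.58839472 0.13663071 0.085     ] y [-0.38658201  0.92225504  0.        ]
hole meas [0.62878084 0.04101341 0.076     ] pred [0.62859925 0.04071619 0.085     ]
handle [0.56378589 0.20004043 0.189     ] [0.61651205 0.07429635 0.189     ] pred [0.56133398 0.20118857 0.085     ] [0.61545546 0.07207286 0.085     ]
feeding [ 0.47079255 -0.33930648  0.122     ]
can [ 0.64210281 -0.22284624  0.108     ]
jar [ 0.66639733 -0.39753112  0.096     ]
```

{"name": "carry_out", "arguments": {"deltas": [{"hand": 87, "dp": [0.2, -0.15, 0], "spin": -0.04}, {"hand": 87, "dp": [0.3, -0.22, 0], "spin": -0.08}, {"hand": 87, "dp": [0.4, -0.3, 0], "spin": -0.12}, {"hand": 87, "dp": [0.5, -0.37, 0], "spin": -0.16}, {"hand": 87, "dp": [0.6, -0.44, 0], "spin": -0.2}, {"hand": 87, "dp": [0.7, -0.52, 0], "spin": -0.24}, {"hand": 87, "dp": [0.81, -0.6, 0], "spin": -0.277}, {"hand": 87, "dp": [0.81, -0.6, 0], "spin": -0.277}, {"hand": 87, "dp": [0.81, -0.6, 0], "spin": -0.277}, {"hand": 87, "dp": [0.81, -0.6, 0], "spin": -0.277}], "force": 20}}

```text
time: 1.1
ee_pos: [0.3033, -0.418, 0.2223]
eef_rot: [0.854, 0.52, -0.0, -0.0]
ft_force: [-0.7, -0.5, 0.3]
width: 0.0868
grip_force: 0.0
```

```bash
cat >> h.py <<'E'
def go(x,y,z,ang=112.7):
    s=read_state();R=Ro.from_quat(s["eef_rot"]).as_matrix();p=np.array(s["ee_pos"])
    a=np.degrees(np.arctan2(R[1,0],R[0,0]))
    print("t",s["time"],"pos",p.round(4),"xang",a.round(2),"z",R[:,2].round(3),"F",np.round(s["ft_force"],2),"w",round(s["width"],4),"g",s["grip_force"],"q1,7",np.round(np.array(s["joint_positions"])[[0,6]],2))
    print("dp",(R.T@(np.array([x,y,z])-p)/.25).round(4),"spin",round(-((ang-a+180)%360-180)/180,4))
E
python3 -c "
from h import *
go(.470,-.2255,.215)"
```

```text
t 1.1 pos [ 0.3033 -0.418   0.2223] xang 62.72 z [-0.  0. -1.] F [-0.74 -0.48  0.31] w 0.0868 g 0.0 q1,7 [1.14 0.35]
dp [0.9902 0.2399 0.0291] spin -0.2777
```

{"name": "carry_out", "arguments": {"deltas": [{"hand": 87, "dp": [0.18, 0.04, 0.005], "spin": -0.04}, {"hand": 87, "dp": [0.32, 0.08, 0.01], "spin": -0.08}, {"hand": 87, "dp": [0.46, 0.11, 0.015], "spin": -0.12}, {"hand": 87, "dp": [0.6, 0.145, 0.02], "spin": -0.16}, {"hand": 87, "dp": [0.74, 0.18, 0.025], "spin": -0.2}, {"hand": 87, "dp": [0.88, 0.21, 0.029], "spin": -0.24}, {"hand": 87, "dp": [0.99, 0.24, 0.029], "spin": -0.278}, {"hand": 87, "dp": [0.99, 0.24, 0.029], "spin": -0.278}, {"hand": 87, "dp": [0.99, 0.24, 0.029], "spin": -0.278}, {"hand": 87, "dp": [0.99, 0.24, 0.029], "spin": -0.278}, {"hand": 87, "dp": [0.99, 0.24, 0.029], "spin": -0.278}]}}

```text
time: 2.2
ee_pos: [0.4697, -0.2259, 0.2152]
eef_rot: [0.554, 0.832, -0.0, -0.0]
ft_force: [-0.2, -0.3, 0.4]
width: 0.0873
grip_force: 0.0
```

```bash
python3 -c "
from h import *
go(.470,-.2255,.128)
c=get_calibration('wrist');print(c)
save('wrist','w1.png')
M=np.array(c['mount'])
s=read_state();T=np.eye(4);T[:3,:3]=Ro.from_quat(s['eef_rot']).as_matrix();T[:3,3]=s['ee_pos']
X=np.linalg.inv(T@M)@np.array([.470,-.2255,.165,1]);print(X,c['fx']*X[0]/X[2]+c['cx'],c['fy']*X[1]/X[2]+c['cy'])
"
```

```text
t 2.2 pos [ 0.4697 -0.2259  0.2152] xang 112.7 z [-0. -0. -1.] F [-0.24 -0.3   0.43] w 0.0873 g 0.0 q1,7 [0.89 0.69]
dp [0.0011 0.0019 0.3489] spin -0.0
{'fx': 308.55451614044216, 'fy': 308.55451614044216, 'cx': 323.19252128612044, 'cy': 201.15977648826885, 'mount': array([[ 1.64431217e-04, -9.52431121e-01, -3.04753890e-01,
         8.37360917e-02],
       [ 9.99999842e-01,  3.20221494e-04, -4.61217165e-04,
         4.10020608e-04],
       [ 5.36866327e-04, -3.04753766e-01,  9.52431023e-01,
        -1.62347164e-01],
       [ 0.00000000e+00,  0.00000000e+00,  0.00000000e+00,
         1.00000000e+00]])}
[-7.45445751e-05  1.48982723e-02  2.27996222e-01  1.00000000e+00] 323.0916377492101 221.32208070606535
```

View pics/w1.png

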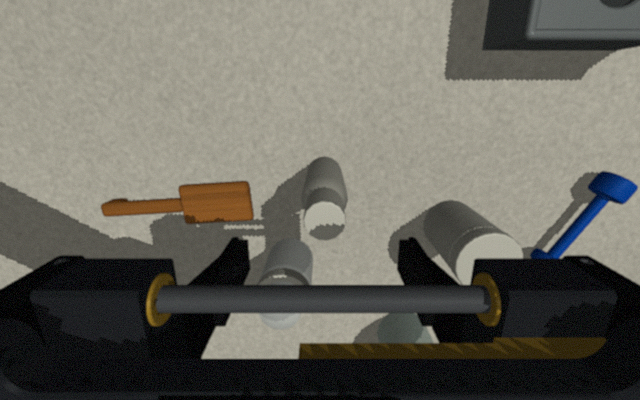

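The wrist view shows the cap at (325,219) against a predicted (323,221), so they agree to within 1.5 mm. I'll descend and close.

{"name": "carry_out", "arguments": {"deltas": [{"hand": 87, "dp": [0.004, 0.005, 0.1], "spin": 0}, {"hand": 87, "dp": [0.004, 0.005, 0.2], "spin": 0}, {"hand": 87, "dp": [0.004, 0.005, 0.28], "spin": 0}, {"hand": 87, "dp": [0.004, 0.005, 0.33], "spin": 0}, {"hand": 87, "dp": [0.004, 0.005, 0.349], "spin": 0}, {"hand": 87, "dp": [0.004, 0.005, 0.349], "spin": 0}, {"hand": 60, "dp": [0.004, 0.005, 0.349], "spin": 0}, {"hand": 45, "dp": [0.004, 0.005, 0.349], "spin": 0}, {"hand": 38, "dp": [0.004, 0.005, 0.349], "spin": 0}, {"hand": 35, "dp": [0.004, 0.005, 0.349], "spin": 0}, {"hand": 32, "dp": [0.004, 0.005, 0.349], "spin": 0}, {"hand": 28, "dp": [0.004, 0.005, 0.349], "spin": 0}, {"hand": 25, "dp": [0.004, 0.005, 0.349], "spin": 0}, {"hand": 25, "dp": [0.004, 0.005, 0.349], "spin": 0}, {"hand": 25, "dp": [0.004, 0.005, 0.349], "spin": 0}, {"hand": 25, "dp": [0.004, 0.005, 0.349], "spin": 0}], "force": 20}}

```text
time: 3.85
ee_pos: [0.4711, -0.2231, 0.128]
eef_rot: [0.553, 0.833, -0.0, -0.0]
ft_force: [-0.5, -0.1, -0.1]
width: 0.0317
grip_force: 20.0
```

```bash
python3 -c "
from h import *
go(.470,-.2255,.248)"
```

```text
t 3.85 pos [ 0.4711 -0.2231  0.128 ] xang 112.89 z [-0. -0. -1.] F [-0.55 -0.09 -0.05] w 0.0317 g 19.964858412276953 q1,7 [0.87 0.65]
dp [-0.0071 -0.0079 -0.48  ] spin 0.001
```

{"name": "carry_out", "arguments": {"deltas": [{"hand": 25, "dp": [0, 0, -0.08], "spin": 0}, {"hand": 25, "dp": [0, 0, -0.2], "spin": 0}, {"hand": 25, "dp": [0, 0, -0.33], "spin": 0}, {"hand": 25, "dp": [0, 0, -0.44], "spin": 0}, {"hand": 25, "dp": [0.02, 0.03, -0.48], "spin": 0}, {"hand": 25, "dp": [0.08, 0.1, -0.48], "spin": 0}, {"hand": 25, "dp": [0.16, 0.22, -0.48], "spin": 0}, {"hand": 25, "dp": [0.24, 0.33, -0.48], "spin": 0}, {"hand": 25, "dp": [0.32, 0.44, -0.48], "spin": 0}, {"hand": 25, "dp": [0.4, 0.55, -0.48], "spin": 0}, {"hand": 25, "dp": [0.48, 0.66, -0.48], "spin": 0}, {"hand": 25, "dp": [0.56, 0.77, -0.48], "spin": 0}, {"hand": 25, "dp": [0.63, 0.86, -0.48], "spin": 0}, {"hand": 25, "dp": [0.68, 0.93, -0.48], "spin": 0}, {"hand": 25, "dp": [0.715, 0.975, -0.48], "spin": 0}, {"hand": 25, "dp": [0.72, 0.985, -0.48], "spin": 0}, {"hand": 25, "dp": [0.72, 0.985, -0.48], "spin": 0}, {"hand": 25, "dp": [0.72, 0.985, -0.48], "spin": 0}, {"hand": 25, "dp": [0.72, 0.985, -0.48], "spin": 0}], "force": 25}}

```text
time: 5.75
ee_pos: [0.6279, 0.0372, 0.2481]
eef_rot: [0.553, 0.833, -0.0, 0.0]
ft_force: [0.2, 0.5, -2.4]
width: 0.0313
grip_force: 25.0
```

```bash
python3 -c "
from h import *
go(.6287,.0408,.248)
s=save('scene','s2.png');w=save('wrist','w2.png');t=save('top','t2.png')
o=np.zeros((600,800,3),np.uint8)
o[:400,:400]=cv2.resize(s[180:280,290:390],(400,400),interpolation=2)
o[:400,400:]=cv2.resize(t[110:210,260:360],(400,400),interpolation=2)
o[400:,:320]=cv2.resize(w,(320,200))
cv2.imwrite('pics/c3.png',o[:,:,::-1])
for z in (.12,):
  print(proj('scene',[.6287,.0408,z]),proj('scene',[.6287,.0408,.076]),proj('top',[.6287,.0408,.076]))
"
```

```text
t 5.75 pos [0.6279 0.0372 0.2481] xang 112.79 z [ 0.    -0.001 -1.   ] F [ 0.2   0.5  -2.43] w 0.0313 g 24.95201795711182 q1,7 [0.4  0.08]
dp [0.0122 0.0086 0.0005] spin 0.0005
[np.float64(324.87925617633056), np.float64(241.10460905789967)] [np.float64(324.73570938872064), np.float64(250.71810571847794)] [np.float64(306.477250266892), np.float64(166.03159453956528)]
```

View pics/c3.png

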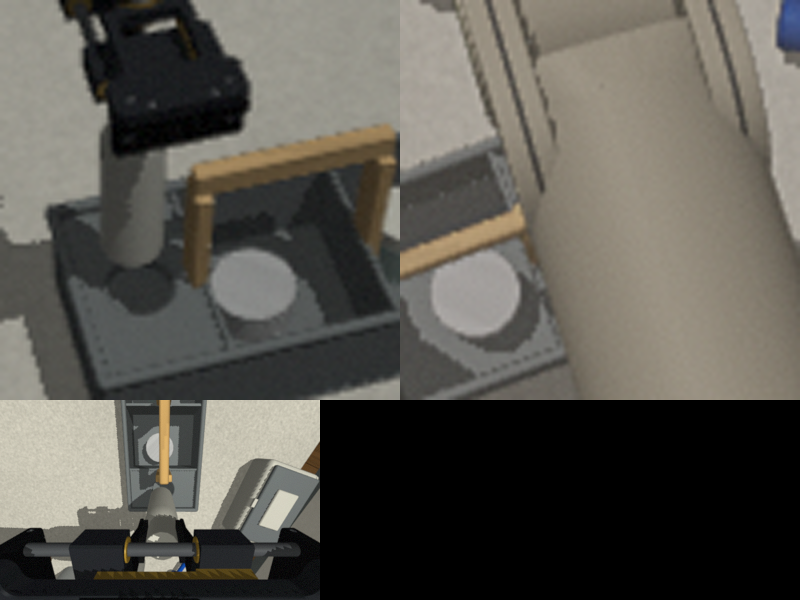

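The bottle hangs upright over the hole. In the scene crop, the base spans x 101–162 with its bottom at y 266, and the hole spans 104–178, centred near (141,286). I'll step to nominal, then check by projecting circles.

{"name": "carry_out", "arguments": {"deltas": [{"hand": 25, "dp": [0.012, 0.009, 0], "spin": 0}, {"hand": 25, "dp": [0.012, 0.009, 0.04], "spin": 0}, {"hand": 25, "dp": [0.012, 0.009, 0.08], "spin": 0}, {"hand": 25, "dp": [0.012, 0.009, 0.08], "spin": 0}, {"hand": 25, "dp": [0.012, 0.009, 0.08], "spin": 0}]}}

```text
time: 6.4
ee_pos: [0.6287, 0.0421, 0.2274]
eef_rot: [0.553, 0.833, -0.0, -0.0]
ft_force: [0.3, 0.0, -1.0]
width: 0.0312
grip_force: 25.0
```

```bash
python3 -c "
from h import *
go(.6287,.0408,.228)
s=save('scene','s3.png')
p=np.array(read_state()['ee_pos']);a=np.linspace(0,2*np.pi,90)
def circ(c,r): 
  P=np.array([proj('scene',[c[0]+r*np.cos(k),c[1]+r*np.sin(k),c[2]]) for k in a]);return P.min(0).round(2),P.max(0).round(2)
zb=p[2]-.128
for z in (zb,zb+.02,zb+.04):print('base',circ([p[0],p[1],z],.0215),circ([p[0],p[1],z],.0215)[0]) 
print('hole',circ([.6287,.0408,.076],.0235))
x0,y0=305,205
cv2.imwrite('pics/c4.png',cv2.resize(s[y0:y0+60,x0:x0+60],(600,600),interpolation=cv2.INTER_CUBIC)[:,:,::-1])
g=cv2.cvtColor(s,cv2.COLOR_RGB2GRAY)
for v in (225,230,235,240,245,250,252,255):print(v,g[v,308:345])
for u in (321,323,325):print(u,g[236:264,u])
"
```

```text
t 6.4 pos [0.6287 0.0421 0.2274] xang 112.89 z [-0.001 -0.    -1.   ] F [ 0.32  0.03 -1.05] w 0.0312 g 24.95185522660904 q1,7 [0.39 0.07]
dp [-0.0047 -0.0018 -0.0023] spin 0.0011
base (array([317.46, 239.44]), array([333.12, 252.07])) [317.46 239.44]
base (array([317.42, 234.98]), array([333.3 , 247.66])) [317.42 234.98]
base (array([317.38, 230.39]), array([333.49, 243.12])) [317.38 230.39]
hole (array([316.31, 243.95]), array([333.16, 257.68]))
225 [156 155 155 154 156 155 157 156 138  60  60  56  44  19  15  24  32  39
  45  61  75  99 100  99  96  91  90  87  75  57  51  64  78  78  77  78
  76]
230 [104  88  90  90  90  91  87  84  79  59  59  60  59  59  60  60  62  62
  73  92  92  97  98  98  91  75  73  48  49  48  66 108 129 131 122  91
  46]
235 [47 48 58 82 83 83 88 88 82 56 57 58 57 57 61 65 82 87 88 92 93 96 99 97
 85 45 43 41 47 50 50 59 74 76 71 51 48]
240 [46 46 46 46 48 46 45 47 50 58 56 59 59 59 60 66 79 85 87 89 94 96 96 91
 80 83 84 81 48 50 52 68 75 76 74 32 30]
245 [ 42  50  48  47  47  48  46  47  52  57  58  59  58  68  73  78  81  86
  87  93  92  95  93  91  69  46  49  47  49  49  55  74  73  76  85  87
 105]
250 [ 45  45  45  48  49  47  46  46  37  37  48  49  59  66  72  77  81  83
  87  85  80  64  45  47  41  56  82  81  56  55  57  76  75  81 103 140
 137]
252 [ 66  85  63  56  67  89  82  54  49  46  48  46  50  46  49  47  48  46
  47  48  49  47  47  48  46  57  82  89  88  85  82  81  81  70  98 126
 136]
255 [ 63  88  89  82  88  88  89  90  86  85  86  81  53  47  46  45  46  44
  49  49  48  47  48  52  66  83  88  88  89  88  88  89  89  81  64  90
 116]
321 [58 59 59 57 59 58 60 63 62 68 68 67 69 67 66 48 46 48 46 47 54 81 81 90
 86 88 89 91]
323 [59 65 61 66 66 77 79 77 79 78 78 79 78 76 77 70 47 44 47 45 45 50 61 91
 88 88 88 89]
325 [86 86 85 87 85 86 86 85 86 86 85 85 84 84 83 77 46 47 48 44 47 48 58 87
 88 87 85 87]
```

View pics/c4.png

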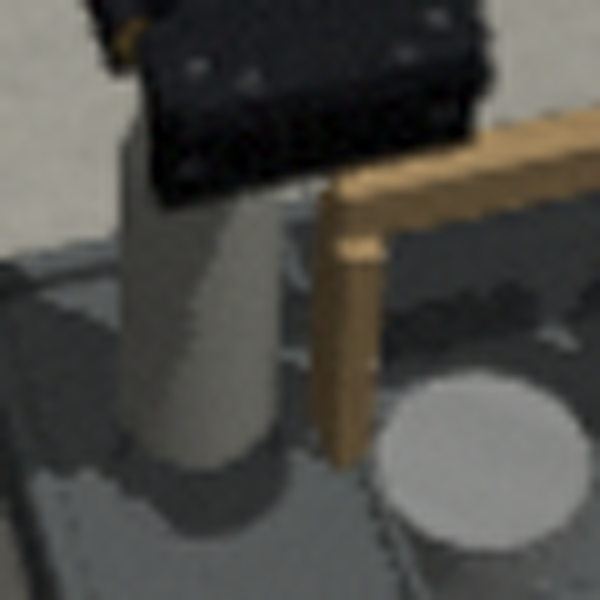

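By the tool kinematics the bottle sits about 1.8 mm along -x of the tool, so it should be within a millimetre of the hole. I'll lower it in small steps and watch the force.

{"name": "carry_out", "arguments": {"deltas": [{"hand": 25, "dp": [0, 0, 0.03], "spin": 0}, {"hand": 25, "dp": [0, 0, 0.06], "spin": 0}, {"hand": 25, "dp": [0, 0, 0.08], "spin": 0}, {"hand": 25, "dp": [0, 0, 0.09], "spin": 0}, {"hand": 25, "dp": [0, 0, 0.1], "spin": 0}, {"hand": 25, "dp": [0, 0, 0.105], "spin": 0}, {"hand": 25, "dp": [0, 0, 0.11], "spin": 0}, {"hand": 25, "dp": [0, 0, 0.11], "spin": 0}, {"hand": 25, "dp": [0, 0, 0.11], "spin": 0}]}}

```text
time: 7.35
ee_pos: [0.629, 0.0423, 0.2007]
eef_rot: [0.553, 0.833, 0.0, 0.0]
ft_force: [-0.3, -0.2, -2.5]
width: 0.0318
grip_force: 25.0
```

```bash
python3 -c "
from h import *
go(.6283,.0425,.132);print(read_state()['torque'])
s=save('scene','s4.png')
g=cv2.cvtColor(s,cv2.COLOR_RGB2GRAY)
for v in (240,245,248,250,252,254):print(v,g[v,308:345])
for u in (321,323,325):print(u,g[240:264,u])"
```

```text
t 7.35 pos [0.629  0.0423 0.2007] xang 112.89 z [ 0. -0. -1.] F [-0.27 -0.18 -2.51] w 0.0318 g 24.95177476252138 q1,7 [0.39 0.06]
dp [ 0.002  -0.0022  0.2748] spin 0.0011
[ 0.0186991  -0.09834108  0.00361888]
240 [47 49 48 48 47 47 48 48 50 55 57 58 60 60 58 58 69 84 89 90 94 97 97 96
 91 84 84 83 50 49 56 69 74 77 74 33 33]
245 [ 40  49  48  46  46  49  48  48  49  55  60  56  57  60  58  59  69  84
  91  93  93  95  97  91  73  45  51  48  51  50  58  75  75  75  83  88
 106]
248 [ 44  41  46  48  46  48  47  47  48  54  57  56  57  59  64  76  84  87
  89  91  94  95  94  92  68  44  51  57  64  51  57  78  76  74  84 133
 139]
250 [ 45  45  48  47  46  45  45  46  42  54  56  57  58  68  73  77  83  86
  89  90  94  96  95  86  56  55  83  80  55  56  57  73  75  81 102 138
 137]
252 [ 48  45  42  47  48  46  46  45  44  54  57  59  62  68  72  78  82  83
  89  91  93  92  93  82  53  59  83  88  89  86  79  83  83  70  98 127
 135]
254 [ 45  49  42  44  47  50  54  48  55  51  52  61  64  69  74  77  83  86
  88  92  94  92  84  60  54  73  87  88  88  90  87  86  89  80  66 104
 138]
321 [60 56 59 57 60 60 58 55 59 64 68 69 68 69 69 70 74 80 83 88 89 89 89 89]
323 [58 66 60 65 59 59 68 68 76 76 77 79 78 79 77 77 79 67 63 87 87 88 88 88]
325 [84 87 86 86 86 84 84 84 87 85 86 86 83 84 86 85 83 70 58 87 89 88 88 88]
```

No contact force, and the base is already inside the mouth. I'll continue down slowly.

{"name": "carry_out", "arguments": {"deltas": [{"hand": 25, "dp": [0.002, 0, 0.02], "spin": 0}, {"hand": 25, "dp": [0.002, 0, 0.04], "spin": 0}, {"hand": 25, "dp": [0.002, 0, 0.06], "spin": 0}, {"hand": 25, "dp": [0.002, 0, 0.08], "spin": 0}, {"hand": 25, "dp": [0.002, 0, 0.1], "spin": 0}, {"hand": 25, "dp": [0.002, 0, 0.12], "spin": 0}, {"hand": 25, "dp": [0.002, 0, 0.14], "spin": 0}, {"hand": 25, "dp": [0.002, 0, 0.16], "spin": 0}, {"hand": 25, "dp": [0.002, 0, 0.18], "spin": 0}, {"hand": 25, "dp": [0.002, 0, 0.18], "spin": 0}, {"hand": 25, "dp": [0.002, 0, 0.18], "spin": 0}]}}

```text
time: 8.5
ee_pos: [0.6288, 0.0427, 0.1555]
eef_rot: [0.553, 0.833, -0.0, 0.0]
ft_force: [-0.8, -0.4, -1.7]
width: 0.0313
grip_force: 25.0
```

```bash
python3 -c "
from h import *
go(.629,.0425,.132);print(read_state()['torque'])"
```

```text
t 8.5 pos [0.6288 0.0427 0.1555] xang 112.9 z [-0. -0. -1.] F [-0.82 -0.37 -1.73] w 0.0313 g 24.951999169643386 q1,7 [0.38 0.05]
dp [-0.001   0.0006  0.0941] spin 0.0011
[ 0.00019983 -0.14202025  0.00757429]
```

{"name": "carry_out", "arguments": {"deltas": [{"hand": 25, "dp": [0, 0, 0.02], "spin": 0}, {"hand": 25, "dp": [0, 0, 0.04], "spin": 0}, {"hand": 25, "dp": [0, 0, 0.06], "spin": 0}, {"hand": 25, "dp": [0, 0, 0.075], "spin": 0}, {"hand": 25, "dp": [0, 0, 0.083], "spin": 0}, {"hand": 25, "dp": [0, 0, 0.088], "spin": 0}, {"hand": 25, "dp": [0, 0, 0.092], "spin": 0}, {"hand": 25, "dp": [0, 0, 0.095], "spin": 0}, {"hand": 25, "dp": [0, 0, 0.095], "spin": 0}, {"hand": 25, "dp": [0, 0, 0.095], "spin": 0}]}}

```text
time: 9.5
ee_pos: [0.6289, 0.0427, 0.1321]
eef_rot: [0.553, 0.833, 0.0, 0.0]
ft_force: [0.2, -0.7, 0.2]
width: 0.0312
grip_force: 25.0
```

```bash
python3 -c "
from h import *
go(.629,.0425,.132);print(read_state()['torque'])"
```

```text
t 9.5 pos [0.6289 0.0427 0.1321] xang 112.9 z [ 0. -0. -1.] F [ 0.15 -0.66  0.17] w 0.0312 g 24.957606015559577 q1,7 [0.38 0.04]
dp [-0.0009  0.      0.0003] spin 0.0011
[-0.02480451  0.00675995  0.03795676]
```

Fz rose from about -2 N to 0.2 N, so the floor now carries the bottle. I'll release and back straight up.

{"name": "carry_out", "arguments": {"deltas": [{"hand": 25, "dp": [0, 0, 0.004], "spin": 0}, {"hand": 25, "dp": [0, 0, 0.004], "spin": 0}, {"hand": 32, "dp": [0, 0, 0.003], "spin": 0}, {"hand": 36, "dp": [0, 0, 0.003], "spin": 0}, {"hand": 45, "dp": [0, 0, 0.003], "spin": 0}, {"hand": 60, "dp": [0, 0, 0.003], "spin": 0}, {"hand": 70, "dp": [0, 0, 0.003], "spin": 0}, {"hand": 70, "dp": [0, 0, 0.003], "spin": 0}, {"hand": 70, "dp": [0, 0, 0], "spin": 0}, {"hand": 70, "dp": [0, 0, -0.1], "spin": 0}, {"hand": 70, "dp": [0, 0, -0.2], "spin": 0}, {"hand": 70, "dp": [0, 0, -0.3], "spin": 0}, {"hand": 70, "dp": [0, 0, -0.4], "spin": 0}, {"hand": 70, "dp": [0, 0, -0.4], "spin": 0}, {"hand": 70, "dp": [0, 0, -0.4], "spin": 0}]}}

```text
time: 11.0
ee_pos: [0.6289, 0.0427, 0.232]
eef_rot: [0.553, 0.833, 0.0, 0.0]
ft_force: [0.7, 0.2, -0.1]
width: 0.0698
grip_force: 0.0
```

```bash
python3 -c "
from h import *
go(.588,.137,.22);print(read_state()['torque'])
s=save('scene','s5.png');w=save('wrist','w5.png')
o=np.zeros((600,640,3),np.uint8);o[:300]=cv2.resize(s[160:300,280:440],(640,560))[100:400];o[300:]=cv2.resize(w[:300],(640,300));cv2.imwrite('pics/c5.png',o[:,:,::-1])"
```

```text
t 11.0 pos [0.6289 0.0427 0.232 ] xang 112.89 z [ 0.001 -0.    -1.   ] F [ 0.65  0.25 -0.08] w 0.0698 g 0.0 q1,7 [0.39 0.07]
dp [ 0.4111 -0.004   0.0478] spin 0.0011
[ 0.0022722  -0.10072706 -0.00017914]
```

View pics/c5.png

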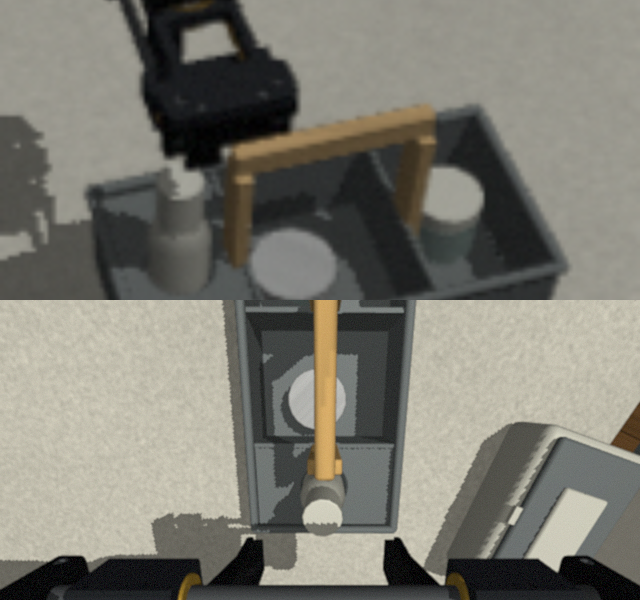

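The bottle is seated upright in the hole. From above, the handle runs vertically at u≈325, aligned with the tool. I'll grip the handle 20 mm towards the hole end, at the load's balance point.

{"name": "carry_out", "arguments": {"deltas": [{"hand": 70, "dp": [0.1, 0, 0], "spin": 0}, {"hand": 70, "dp": [0.22, 0, 0], "spin": 0}, {"hand": 70, "dp": [0.33, 0, 0], "spin": 0}, {"hand": 70, "dp": [0.33, 0, 0], "spin": 0}, {"hand": 70, "dp": [0.33, 0, 0.08], "spin": 0}, {"hand": 70, "dp": [0.33, 0, 0.16], "spin": 0}, {"hand": 70, "dp": [0.33, 0, 0.24], "spin": 0}, {"hand": 70, "dp": [0.33, 0, 0.29], "spin": 0}, {"hand": 70, "dp": [0.33, 0, 0.29], "spin": 0}, {"hand": 45, "dp": [0.33, 0, 0.29], "spin": 0}, {"hand": 30, "dp": [0.33, 0, 0.29], "spin": 0}, {"hand": 22, "dp": [0.33, 0, 0.29], "spin": 0}, {"hand": 18, "dp": [0.33, 0, 0.29], "spin": 0}, {"hand": 15, "dp": [0.33, 0, 0.29], "spin": 0}, {"hand": 12, "dp": [0.33, 0, 0.29], "spin": 0}, {"hand": 8, "dp": [0.33, 0, 0.29], "spin": 0}, {"hand": 5, "dp": [0.33, 0, 0.29], "spin": 0}, {"hand": 5, "dp": [0.33, 0, 0.29], "spin": 0}], "force": 15}}

```text
time: 12.9
ee_pos: [0.5968, 0.1188, 0.1592]
eef_rot: [0.553, 0.833, 0.0, 0.0]
ft_force: [2.0, 0.7, -3.0]
width: 0.0135
grip_force: 15.0
```

```bash
python3 -c "
from h import *
go(.5961,.1182,.159);print(read_state()['torque'])"
```

```text
t 12.9 pos [0.5968 0.1188 0.1592] xang 112.9 z [ 0.  0. -1.] F [ 1.97  0.67 -3.  ] w 0.0135 g 14.995805653743446 q1,7 [ 0.3  -0.08]
dp [-0.001  -0.0036  0.0008] spin 0.0011
[ 0.22650445 -0.58226181  0.01686656]
```

Gripped at 13.5 mm width. I'll raise the grip to 55 N, then lift 10 mm as a test.

{"name": "carry_out", "arguments": {"deltas": [{"hand": 5, "dp": [0, 0, 0], "spin": 0}, {"hand": 5, "dp": [0, 0, 0], "spin": 0}, {"hand": 5, "dp": [0, 0, 0], "spin": 0}, {"hand": 5, "dp": [0, 0, -0.01], "spin": 0}, {"hand": 5, "dp": [0, 0, -0.02], "spin": 0}, {"hand": 5, "dp": [0, 0, -0.03], "spin": 0}, {"hand": 5, "dp": [0, 0, -0.04], "spin": 0}, {"hand": 5, "dp": [0, 0, -0.04], "spin": 0}, {"hand": 5, "dp": [0, 0, -0.04], "spin": 0}], "force": 55}}

```text
time: 13.8
ee_pos: [0.5966, 0.1186, 0.1693]
eef_rot: [0.553, 0.833, -0.0, 0.0]
ft_force: [0.0, -0.5, -7.5]
width: 0.0136
grip_force: 55.0
```

```bash
python3 -c "
from h import *
go(.5961,.1182,.259);print(read_state()['torque'])
s=save('scene','s6.png');cv2.imwrite('pics/c6.png',cv2.resize(s[160:310,280:440],(640,600))[:,:,::-1])"
```

```text
t 13.8 pos [0.5966 0.1186 0.1693] xang 112.89 z [-0. -0. -1.] F [ 0.05 -0.46 -7.49] w 0.0136 g 54.99697297811508 q1,7 [ 0.3  -0.08]
dp [-0.0008 -0.0026 -0.359 ] spin 0.0011
[ 0.02440905 -0.21118266  0.04301152]
```

View pics/c6.png

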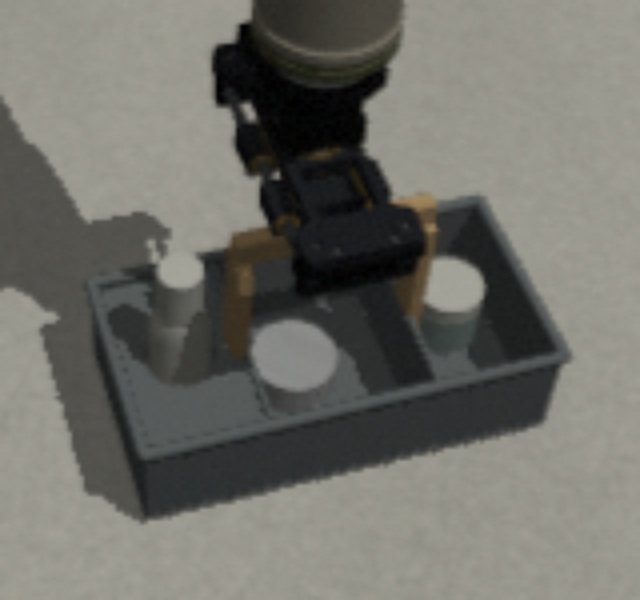

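The wrist force is 7.5 N, so the whole load is off the table, level, with the bottle, tin and pot in place. I'll lift smoothly to 10 cm and hold.

{"name": "carry_out", "arguments": {"deltas": [{"hand": 5, "dp": [0, 0, -0.01], "spin": 0}, {"hand": 5, "dp": [0, 0, -0.03], "spin": 0}, {"hand": 5, "dp": [0, 0, -0.06], "spin": 0}, {"hand": 5, "dp": [0, 0, -0.09], "spin": 0}, {"hand": 5, "dp": [0, 0, -0.12], "spin": 0}, {"hand": 5, "dp": [0, 0, -0.15], "spin": 0}, {"hand": 5, "dp": [0, 0, -0.18], "spin": 0}, {"hand": 5, "dp": [0, 0, -0.21], "spin": 0}, {"hand": 5, "dp": [0, 0, -0.24], "spin": 0}, {"hand": 5, "dp": [0, 0, -0.27], "spin": 0}, {"hand": 5, "dp": [0, 0, -0.3], "spin": 0}, {"hand": 5, "dp": [0, 0, -0.33], "spin": 0}, {"hand": 5, "dp": [0, 0, -0.35], "spin": 0}, {"hand": 5, "dp": [0, 0, -0.36], "spin": 0}, {"hand": 5, "dp": [0, 0, -0.36], "spin": 0}, {"hand": 5, "dp": [0, 0, -0.36], "spin": 0}, {"hand": 5, "dp": [0, 0, -0.36], "spin": 0}, {"hand": 5, "dp": [0, 0, -0.36], "spin": 0}]}}

```text
time: 15.65
ee_pos: [0.5966, 0.1186, 0.259]
eef_rot: [0.553, 0.833, -0.0, -0.0]
ft_force: [-0.1, -0.2, -6.3]
width: 0.0133
grip_force: 55.0
```

{"name": "carry_out", "arguments": {"deltas": [{"hand": 5, "dp": [0, 0, 0], "spin": 0}, {"hand": 5, "dp": [0, 0, 0], "spin": 0}, {"hand": 5, "dp": [0, 0, 0], "spin": 0}, {"hand": 5, "dp": [0, 0, 0], "spin": 0}, {"hand": 5, "dp": [0, 0, 0], "spin": 0}, {"hand": 5, "dp": [0, 0, 0], "spin": 0}, {"hand": 5, "dp": [0, 0, 0], "spin": 0}, {"hand": 5, "dp": [0, 0, 0], "spin": 0}, {"hand": 5, "dp": [0, 0, 0], "spin": 0}, {"hand": 5, "dp": [0, 0, 0], "spin": 0}, {"hand": 5, "dp": [0, 0, 0], "spin": 0}, {"hand": 5, "dp": [0, 0, 0], "spin": 0}, {"hand": 5, "dp": [0, 0, 0], "spin": 0}, {"hand": 5, "dp": [0, 0, 0], "spin": 0}, {"hand": 5, "dp": [0, 0, 0], "spin": 0}, {"hand": 5, "dp": [0, 0, 0], "spin": 0}, {"hand": 5, "dp": [0, 0, 0], "spin": 0}, {"hand": 5, "dp": [0, 0, 0], "spin": 0}, {"hand": 5, "dp": [0, 0, 0], "spin": 0}, {"hand": 5, "dp": [0, 0, 0], "spin": 0}]}}

```text
time: 17.65
ee_pos: [0.5966, 0.1187, 0.2593]
eef_rot: [0.553, 0.833, -0.0, 0.0]
ft_force: [-0.1, -1.0, -7.7]
width: 0.0136
grip_force: 55.0
```

{"name": "carry_out", "arguments": {"deltas": [{"hand": 5, "dp": [0, 0, 0], "spin": 0}, {"hand": 5, "dp": [0, 0, 0], "spin": 0}, {"hand": 5, "dp": [0, 0, 0], "spin": 0}, {"hand": 5, "dp": [0, 0, 0], "spin": 0}, {"hand": 5, "dp": [0, 0, 0], "spin": 0}, {"hand": 5, "dp": [0, 0, 0], "spin": 0}, {"hand": 5, "dp": [0, 0, 0], "spin": 0}, {"hand": 5, "dp": [0, 0, 0], "spin": 0}, {"hand": 5, "dp": [0, 0, 0], "spin": 0}, {"hand": 5, "dp": [0, 0, 0], "spin": 0}, {"hand": 5, "dp": [0, 0, 0], "spin": 0}, {"hand": 5, "dp": [0, 0, 0], "spin": 0}]}}

```text
time: 18.85
ee_pos: [0.5967, 0.1187, 0.2593]
eef_rot: [0.553, 0.833, -0.0, 0.0]
ft_force: [0.5, 0.1, -7.3]
width: 0.0135
grip_force: 55.0
```

```bash
python3 -c "
from h import *
go(.5961,.1182,.259)
s=save('scene','s7.png');cv2.imwrite('pics/c7.png',cv2.resize(s[120:300,270:450],(600,600))[:,:,::-1])"
```

```text
t 18.85 pos [0.5967 0.1187 0.2593] xang 112.89 z [ 0. -0. -1.] F [ 0.51  0.09 -7.3 ] w 0.0135 g 54.996982254087925 q1,7 [ 0.31 -0.05]
dp [-0.0008 -0.0028  0.0011] spin 0.0011
```

View pics/c7.png

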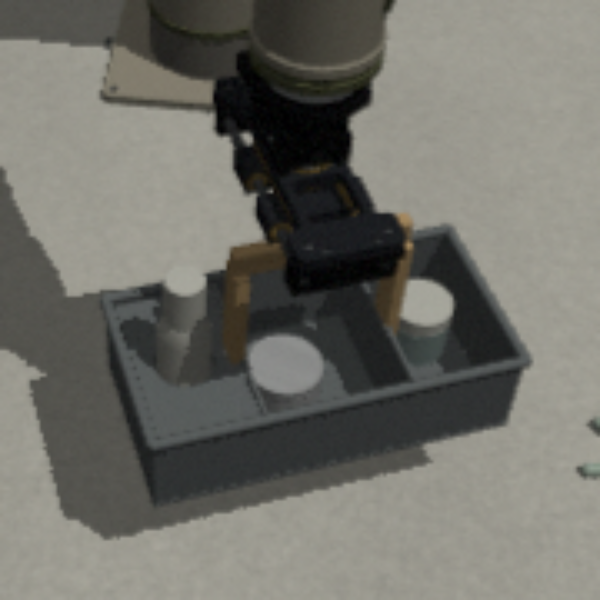

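The caddy hangs level and still about 10 cm up, with the lotion, tin and pot in place. It has been held for over 3 s, so I'm handing in.

```bash
python3 -c "
from bench import *
print(close_job())"
```

```text
the job is handed in; nothing more can be done
None
```

The job is handed in: the lotion bottle stands on the bottom of its hole, and the arm is holding the loaded caddy still and level by its handle, about 10 cm above the table; the hand-in call gave no verdict.

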